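# Clear the drying rail and hang a bent strip on it

### The arm

A 6-joint arm with a two-finger parallel gripper is mounted at the origin on a cart in front of the work surface, level with it; the furniture and walls round the work are solid. World frame = base frame: x ahead of the robot, y to its left, z up, the work surface at z = 0. Lengths are in m, angles in rad, forces in N, time in s.
With the tool pointing down it reaches from about 0.25 to 0.8 m from the base axis. Payload 8.5 kg.
Tool frame: the origin (TCP) lies midway between the tips of the shut fingers; the grasp point (between the pads) lies 19 mm behind it; z points along the fingers, y is the line along which they close (so a half turn about z gives the same grasp; the last joint's range is limited). The gripper opens to 85 mm and grips with 20 to 120 N. Pads are 22 mm wide; open, the fingers measure 114 mm over their backs; the gripper's body (76 mm by 85 mm) begins 54 mm behind the grasp point. The pads swing forward as they close: fully open they stand 13 mm farther back than shut.
Start: joints at [1.257, 0.238, -0.013, 1.319, 0, 1.571], TCP at [0.162, 0.499, 0.231] pointing down, gripper open.
Joint ranges: [-2.66, 2.66], [-1.03, 1.9], [-1.14, 1.46], [-1.82, 2.27], [-1.45, 1.34], [-3.14, 3.14]. Speed limits (rad/s): [2.22, 2.22, 2.79, 3.14, 3.14, 3.14].

### API

Orientations are given as a unit quaternion [w, x, y, z].
In Python, from rig import robot gives the robot as it stands.
- The arm moves only by the tool move_arm, never from a script. Its argument "motion" is text: rows parted by semicolons, each of 7 numbers parted by spaces: the shift along the tool's x, y, z in m, then the turn, a rotation vector about the tool's x, y, z in rad, then the finger opening in m, from 0 to 0.0854. A call has exactly 10 rows; each row shifts and turns the commanded pose from where the row before left it, along the tool's axes as they then stand; what a row does not reach is not made up. A row lasts 1/12 s, in which the tool goes at most 41.7 mm and 7.16 degrees, less where a joint would pass 70% of its speed; a pose out of reach is approached as far as the arm can. A call with a gripper value outside its range is refused whole. The fingers move at their own pace and stop on an object; the grip force is fixed at half the most. Time passes only in rows, so rows that do not move let the fingers close, or fill a call up. It gives the time, the measured TCP pose, the force, the opening and the grip force at its end, in the units of the state.
- robot.observe(): the state, without advancing time (a new reading comes with each control period).
- robot.capture(name): name is "scene" or "top" or "wrist"; returns a dict with "color" (400x640x3 uint8, blue, green, red), "z_map" (400x640 float32, m along the optical axis (not along the pixel's ray), 0 where there is no reading), "camera_matrix" (3x3 intrinsics, pixels), "T" (4x4, takes a point from camera to world coordinates). Camera axes: x right, y up, looking along -z (the intrinsics and any distortion apply to the point x, -y, -z); pixel columns grow to the right and rows downward; lengths in m; the calibration is good to about 2 mm. A picture is of the moment at which its call begins.
- robot.hand_in(): hands the job in; it is judged then, once.
The state is a dict: "clock": time; "joint_positions": joint angles; "joint_velocities": joint speeds; "effort": joint torques, N m; "position": TCP position; "tool_rot": TCP orientation; "wrist_force": force on the tool from outside, world axes, zero at the start; "moment": the same for the moment, N m; "opening": finger opening in m; "gripper_force": force on a finger pad.
Only numpy, scipy, OpenCV 4.12 (cv2) and the standard library are available. Lean on these libraries where they do the work, as an engineer would, in place of code of your own. Each camera call takes 0.05 s, during which the arm holds its last target. There are 200 camera calls.

### The job

On the bent drying rail, slide the black bored block off the long straight leg and round the bend until it sits right up against the stop collar at the end of the short leg. Then hang the U-bent metal strip over the straight part of the long leg that has become free, so that it straddles the rod with its closed end resting on top, and leave it hanging still and upright. Leave the other things where they are.

Things in the scene. Friction and masses are not known exactly. Their poses are not given: they have to be found in the camera images.
- rail: Drying rail, fixed: base plate 200 x 280 x 8 mm, over it a level rod 12 mm thick, axis 130 mm above the worktop, on two end posts no higher than the rod (+1 mm). Frame: origin at worktop level, z up. Rod axis (x, y mm): long leg at x = -60 from the post at y = 125 to y = -20; 90 degree bend, radius 90, about (30, -20), to (30, -110); short leg along +x at y = -110 to the post at x = 95.
- rail_leg (a point): Point on the rod axis in the middle of the straight part of the long leg (rail frame -60, 45, 130 mm); axes as rail, so the rod runs along its y. A fixed collar, 30 mm across, closes this leg with its inner face at rail y = 105. The plate spans rail x -85 to 115, y -135 to 145.
- rail_stop (a point): Point on the rod axis at the face of the stop collar (30 mm across, 8 mm thick) on the short leg (rail frame 75, -110, 130 mm); axes as rail. The block arrives here travelling along +x; touching, its centre is 16 mm before this point.
- block: Black plastic block on the rod, 36 mm wide (its x), 32 long along the rod (its y), 52 high, 150 g, round bore of 20 mm along its y; a small steel eye below reaches 22 mm lower. Origin: centre of the underside. Starts on the long leg with axes as the rail's; slides with light friction and must turn with the bend, +90 degrees about z. Grip from above on the flat sides, across the 36 mm.
- block_bore (a point): Centre of the block's bore, 34 mm above its underside and 18 mm below its top; axes as block. The bore is 8 mm wider than the rod: at rest its axis hangs about 4 mm below the rod axis.
- u_strip: U-bent aluminium strip standing on the worktop like a bridge, closed end up: 32 mm wide over the legs (its x), 40 mm long (its y), 55 mm high, 4 mm thick sheet, so the gap between the legs is 24 mm, open below and at both ends; 80 g. Origin: centre of the underside, between the leg ends. Can be gripped from above across the legs, near the top.
- u_crown (a point): Centre of the inner face of the strip's closed end, 51 mm above the leg ends and 4 mm below the top; rests on the rod when hung. Axes as u_strip.
- l_strip: L-bent aluminium strip, not needed: foot 45 x 40 mm, one upright leg 55 mm high at its -x edge, 4 mm sheet. Origin: centre of the underside.
- brass_weight: Brass weight, 34 mm across and 23 mm high, standing on the rail's base plate inside the bend; not needed. Origin: centre of the underside.
- jar: White plastic jar with a red lid, 59 mm across, 72 mm high, standing on the left; not needed. Origin: centre of the underside.
- dish: Small glass dish, 60 mm across, 12 mm high, on the right; not needed. Origin: centre of the underside.
There are look-alikes about, which are no part of the job. Several things have the shape of the block; the one meant has the colours described above.

How it is judged:
By the outcome, as a careful person would: the job done as asked, in the order asked, and still so for the second after the job is handed in, with the robot touching nothing.
It also fails if it takes over 67 s, if anything falls off the work surface, if the arm or the gripper's body presses on something with over 40 N, if the wrist force passes 120 N, or if a joint passes its speed limit or range.

## Working session

There is one attempt and no reset: what is moved stays moved. The work goes in short steps, Python scripts to look and compute and a tool call to move; the robot and the scene stay as the last step left them, time stands still between calls to the robot, and variables do not carry over. Pictures are saved under pics/ and viewed, at most 10 in all, crops included, and the job is handed in when it is done.

Besides the shell and the picture viewer there is one more tool, called by a JSON object that holds its "fn" and its "kwargs", one argument or row to a line. move_arm: Moves the arm, as the interface text tells. Its arguments: {"type":"object","properties":{"motion":{"type":"string"}},"required":["motion"]}

```bash
mkdir -p pics; cat > h.py <<'E'
import numpy as np, cv2
from rig import robot
def world(c,u,v,z=None):
    """pixel -> world; by depth, or on plane at height z"""
    K=c["camera_matrix"];T=c["T"]
    d=np.array([(u-K[0,2])/K[0,0],-(v-K[1,2])/K[1,1],-1])
    if z is None:
        return T[:3,:3]@(d*c["z_map"][int(v),int(u)])+T[:3,3]
    r=T[:3,:3]@d
    return T[:3,3]+r*(z-T[2,3])/r[2]
def cloud(c):
    K=c["camera_matrix"];T=c["T"];Z=c["z_map"]
    v,u=np.mgrid[:Z.shape[0],:Z.shape[1]]
    P=np.stack([(u-K[0,2])/K[0,0]*Z,-(v-K[1,2])/K[1,1]*Z,-Z],-1)
    return P@T[:3,:3].T+T[:3,3]
E
python3 - <<'E'
from h import *
import pickle
for n in("scene","top"):
    c=robot.capture(n);pickle.dump(c,open(n+".pkl","wb"));cv2.imwrite(f"pics/{n}.png",c["color"])
    print(n,c["camera_matrix"].round(1).tolist(),c["T"].round(3).tolist(),list(c))
print(robot.observe())
E
```

```text
scene [[420.2, 0.0, 321.7], [0.0, 420.2, 191.5], [0.0, 0.0, 1.0]] [[0.679, 0.552, -0.485, 0.032], [-0.734, 0.501, -0.458, -0.483], [-0.01, 0.667, 0.745, 0.896], [0.0, 0.0, 0.0, 1.0]] ['color', 'z_map', 'camera_matrix', 'T']
top [[474.5, 0.0, 329.2], [0.0, 474.5, 197.3], [0.0, 0.0, 1.0]] [[-0.038, 0.979, -0.199, 0.331], [-0.999, -0.037, 0.012, 0.016], [0.005, 0.2, 0.98, 1.257], [0.0, 0.0, 0.0, 1.0]] ['color', 'z_map', 'camera_matrix', 'T']
{'clock': 0.1, 'joint_positions': array([ 1.25695534e+00,  2.38746365e-01, -1.41259287e-02,  1.31919179e+00,
       -3.80266963e-05,  1.57079693e+00]), 'joint_velocities': array([ 0.00086576, -0.0018139 ,  0.00119629, -0.00069438,  0.00318725,
        0.00267319]), 'effort': array([-1.09278375e-03, -5.39719462e+01,  3.47000885e+01,  1.34005066e-02,
       -2.26318275e-05,  1.43473278e-05]), 'position': array([0.16197907, 0.49902293, 0.23074563]), 'tool_rot': array([-8.02807145e-05,  1.56277537e-01,  9.87712979e-01, -6.29060462e-04]), 'wrist_force': array([0.00337142, 0.1407029 , 1.08413183]), 'moment': array([-0.05967328, -0.06534604, -0.01828011]), 'gripper_force': 0.0, 'opening': 0.08544183804119516}
```

View pics/scene.png

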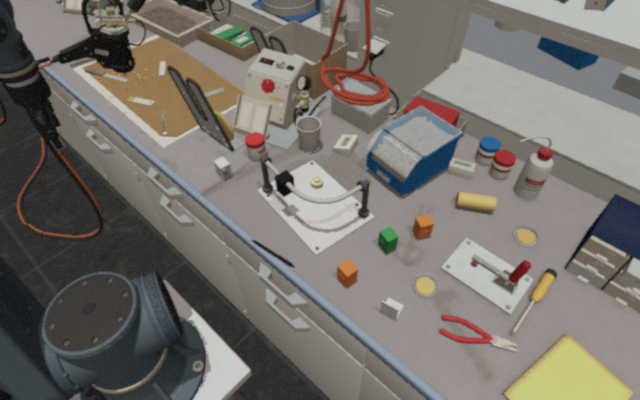

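View pics/top.png

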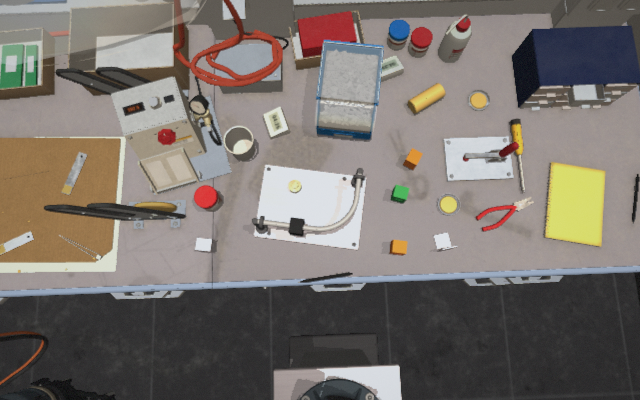

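The scene shows the rail at top-view px (255–365, 165–245). The long leg is on the near side with the black block at (297,227), and the short leg goes away from the robot to the post at (360,175). The block-shaped look-alikes are orange (413,158), green (400,194) and orange (399,247), all standing loose on the table. Only (297,227) is black and on the rod. The strips are at (204,244) and (445,241); I'll check which is the U in an enlarged crop.

```bash
python3 - <<'E'
from h import *
import pickle
s=pickle.load(open("scene.pkl","rb"));t=pickle.load(open("top.pkl","rb"))
def crop(c,u,v,w,h,f):return cv2.resize(c["color"][v:v+h,u:u+w],None,fx=f,fy=f,interpolation=cv2.INTER_CUBIC)
def fit(a):return cv2.resize(a,(400,300))
A=np.hstack([fit(crop(t,180,225,48,36,8)),fit(crop(t,422,223,48,36,8))])
B=np.hstack([fit(crop(s,200,145,48,36,8)),crop(t,245,162,133,100,3)[:300,:400] if 0 else fit(crop(t,245,162,128,96,4))])
cv2.imwrite("pics/crop1.png",np.vstack([A,B]))
P=cloud(t)
for n,u0,u1,v0,v1 in(("L",185,228,230,260),("R",428,468,228,258),("rail",240,380,160,255)):
    Q=P[v0:v1,u0:u1].reshape(-1,3)
    for lo,hi in((.045,.065),(.005,.02),(.12,.14),(.14,.16)):
        q=Q[(Q[:,2]>lo)&(Q[:,2]<hi)]
        if len(q)>5:
            r=cv2.minAreaRect(q[:,:2].astype(np.float32)*1000);print(n,lo,len(q),np.round(r[0],1),np.round(r[1],1),round(r[2],1),q[:,2].mean().round(4))
print("table z",np.median(P[270:275,220:330,2]),np.median(P[245:260,300:390,2]))
E
```

```text
L 0.045 203 [466.8 324.7] [40.4 32. ] 82.0 0.0537
L 0.005 20 [470.1 328.3] [107.4  67.1] 85.9 0.0089
R 0.045 25 [ 434.6 -297.7] [ 3.6 38.4] 9.7 0.0543
R 0.005 67 [ 445.8 -298.7] [75.2 58.3] 18.3 0.0069
rail 0.045 6 [559.8  57.6] [  3.8 279.7] 25.1 0.0553
rail 0.005 5237 [565.1  53.6] [372.7 247.4] 87.0 0.008
rail 0.12 739 [524.1  35. ] [107.5 294.8] 24.1 0.1337
rail 0.14 245 [522.7  30.3] [ 97. 278.] 23.7 0.1432
table z -0.000905917853660787 -0.000515348979432062
```

View pics/crop1.png

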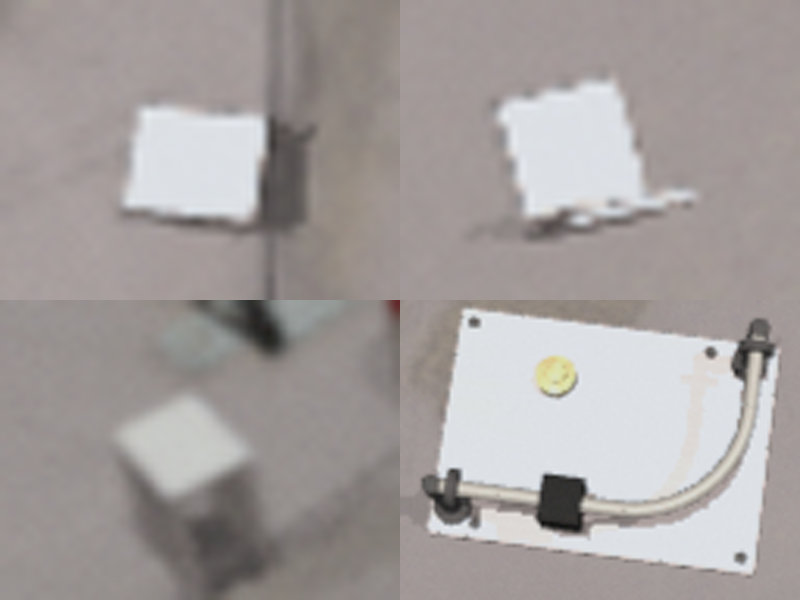

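The left strip at (204,244) is the U: flat closed top of 40 x 32 mm, with dark open ends. The right one at (445,241) is the L, a foot with one upright edge. The black block on the rod is confirmed. Next I fit the rail and block poses.

```bash
cat > fit.py <<'E'
from h import *
from scipy.optimize import least_squares
import math
a=np.linspace(0,np.pi/2,60)
C=np.vstack([np.c_[np.full(120,-60),np.linspace(125,-20,120)],np.c_[30-90*np.cos(a),-20-90*np.sin(a)],np.c_[np.linspace(30,95,60),np.full(60,-110)]])/1000
from scipy.spatial import cKDTree
def R2(y):return np.array([[math.cos(y),-math.sin(y)],[math.sin(y),math.cos(y)]])
tree=cKDTree(C)
def fitrail(c,p0,lim=.03):
    P=cloud(c).reshape(-1,3);I=c["color"].reshape(-1,3).astype(int)
    m=(P[:,2]>.127)&(P[:,2]<.141)&(I.min(1)>110)
    q=P[m][:,:2]
    for l in(lim,.012,.008):
        k=q[tree.query((q-p0[:2])@R2(p0[2]))[0]<l]
        p0=least_squares(lambda p:tree.query((k-p[:2])@R2(p[2]))[0],p0,loss="soft_l1",f_scale=.002,diff_step=1e-4,x_scale=[.01,.01,.05]).x
    r=tree.query((k-p0[:2])@R2(p0[2]))[0]
    return p0,len(k),r.mean()
def block(c,p):
    P=cloud(c).reshape(-1,3);I=c["color"].reshape(-1,3).astype(int)
    L=(P[:,:2]-p[:2])@R2(p[2])
    m=(P[:,2]>.138)&(P[:,2]<.15)&(I.max(1)<70)&(L[:,1]<.095)&(L[:,0]<.06)
    lo,hi=np.percentile(L[m],[2,98],0)
    return m.sum(),lo*1000,hi*1000,np.median(P[m][:,2]),p[:2]+R2(p[2])@((lo+hi)/2)
E
python3 - <<'E'
from fit import *
import pickle
t=pickle.load(open("top.pkl","rb"))
p,n,r=fitrail(t,np.array([.56,.055,-.1]))
print("rail",p,np.degrees(p[2]),n,r);print("block",block(t,p))
print("leg",p[:2]+R2(p[2])@[-.06,.045])
s=pickle.load(open("scene.pkl","rb"))
p,n,r=fitrail(s,p);print("rail by scene",p,n,r);print(block(s,p))
P=cloud(s)[150:190,205:245].reshape(-1,3);q=P[P[:,2]>.049]
print("U by scene",cv2.minAreaRect(q[:,:2].astype(np.float32)*1000))
E
```

```text
rail [ 0.54754505  0.04902931 -0.16470767] -9.437054175988973 583 0.0029663399813841676
block (np.int64(198), array([-423.60593585, -135.78015352]), array([-42.51260475,  39.62594397]), np.float64(0.14317763439520603), array([0.30975701, 0.03981618]))
leg [0.49573544 0.10325813]
rail by scene [ 0.54701509  0.04833693 -0.16629456] 473 0.002560748379504107
(np.int64(351), array([-585.18895408, -210.29320503]), array([-44.27658265,  38.49583201]), np.float64(0.14385905785352504), array([0.22240535, 0.01572068]))
U by scene ((264.7796936035156, -71.08102416992188), (945.3255004882812, 39.645145416259766), 62.86542892456055)
```

```bash
sed -i 's/&(L\[:,0\]<.06)/\&(abs(L[:,0]+.06)<.03)\&(L[:,1]>-.06)/' fit.py; python3 - <<'E'
from fit import *
import pickle
p=np.array([.5473,.0487,-.1655])
for n in("top","scene"):
    c=pickle.load(open(n+".pkl","rb"));print(block(c,p))
P=cloud(c).reshape(-1,3);q=P[(P[:,2]>.049)&(P[:,2]<.06)&(np.hypot(P[:,0]-.467,P[:,1]-.325)<.04)]
print("U by scene",cv2.minAreaRect(q[:,:2].astype(np.float32)*1000))
E
```

```text
(np.int64(191), array([-76.56621154,   9.72840662]), array([-42.34023388,  39.96328152]), np.float64(0.14317269421400458), array([0.49275238, 0.08300101]))
(np.int64(142), array([-76.44963893,   9.86386441]), array([-43.59978189,  38.83743766]), np.float64(0.14389092494462752), array([0.49210712, 0.08260673]))
U by scene ((467.13873291015625, 326.58160400390625), (45.08654022216797, 32.07421112060547), 81.42463684082031)
```

```bash
cat > plan.py <<'E'
from fit import *
from scipy.spatial.transform import Rotation as Ro
def pose(s=None):
    s=s or robot.observe();w,x,y,z=s["tool_rot"];return np.array(s["position"]),Ro.from_quat([x,y,z,w])
def down(a): # tool y at world angle a (rad), pointing down
    return Ro.from_matrix(np.array([[-math.sin(a),math.cos(a),0],[math.cos(a),math.sin(a),0],[0,0,-1]]).T)
def rows(p,R,p1,R1,n,g):
    w=(R.inv()*R1).as_rotvec()/n;d=(np.array(p1)-p)/n;S=Ro.from_rotvec(w);o=[]
    for i in range(n):
        o.append(" ".join(f"{x:.4f}" for x in R.inv().apply(d))+" "+" ".join(f"{x:.4f}" for x in w)+f" {g}");R=R*S
    for i in range(0,n,10):print("; ".join(o[i:i+10]),"\n")
E
python3 - <<'E'
from plan import *
p,R=pose();rows(p,R,[.4925,.083,.2],down(-.1655),20,.0854)
E
```

```text
-0.0221 -0.0147 0.0016 -0.0001 0.0000 0.0711 0.0854; -0.0231 -0.0131 0.0016 -0.0001 0.0000 0.0711 0.0854; -0.0240 -0.0114 0.0016 -0.0001 0.0000 0.0711 0.0854; -0.0247 -0.0097 0.0016 -0.0001 0.0000 0.0711 0.0854; -0.0254 -0.0079 0.0015 -0.0001 0.0000 0.0711 0.0854; -0.0259 -0.0061 0.0015 -0.0001 0.0000 0.0711 0.0854; -0.0262 -0.0042 0.0015 -0.0001 0.0000 0.0711 0.0854; -0.0265 -0.0023 0.0015 -0.0001 0.0000 0.0711 0.0854; -0.0266 -0.0004 0.0015 -0.0001 0.0000 0.0711 0.0854; -0.0265 0.0014 0.0015 -0.0001 0.0000 0.0711 0.0854 

-0.0264 0.0033 0.0015 -0.0001 0.0000 0.0711 0.0854; -0.0261 0.0052 0.0015 -0.0001 0.0000 0.0711 0.0854; -0.0256 0.0070 0.0015 -0.0001 0.0000 0.0711 0.0854; -0.0251 0.0088 0.0015 -0.0001 0.0000 0.0711 0.0854; -0.0244 0.0106 0.0015 -0.0001 0.0000 0.0711 0.0854; -0.0235 0.0123 0.0015 -0.0001 0.0000 0.0711 0.0854; -0.0226 0.0139 0.0015 -0.0001 0.0000 0.0711 0.0854; -0.0216 0.0155 0.0015 -0.0001 0.0000 0.0711 0.0854; -0.0204 0.0170 0.0015 -0.0001 0.0000 0.0711 0.0854; -0.0192 0.0184 0.0015 -0.0001 0.0000 0.0711 0.0854
```

{"fn": "move_arm", "kwargs": {
  "motion": "-0.022 -0.015 0.0016 0 0 0.071 0.0854; -0.023 -0.013 0.0016 0 0 0.071 0.0854; -0.024 -0.0115 0.0016 0 0 0.071 0.0854; -0.0245 -0.0095 0.0016 0 0 0.071 0.0854; -0.0255 -0.008 0.0016 0 0 0.071 0.0854; -0.026 -0.006 0.0015 0 0 0.071 0.0854; -0.026 -0.004 0.0015 0 0 0.071 0.0854; -0.0265 -0.0025 0.0015 0 0 0.071 0.0854; -0.0265 -0.0005 0.0015 0 0 0.071 0.0854; -0.0265 0.0015 0.0015 0 0 0.071 0.0854"
}}

```text
clock: 0.93
position: [0.3274, 0.2902, 0.2156]
tool_rot: [-0.0, 0.491, 0.871, -0.0]
wrist_force: [0.1, 0.1, -0.1]
opening: 0.0855
gripper_force: 0.0
```

{"fn": "move_arm", "kwargs": {
  "motion": "-0.0265 0.0035 0.0015 0 0 0.071 0.0854; -0.026 0.005 0.0015 0 0 0.071 0.0854; -0.0255 0.007 0.0015 0 0 0.071 0.0854; -0.025 0.009 0.0015 0 0 0.071 0.0854; -0.0245 0.0105 0.0015 0 0 0.071 0.0854; -0.0235 0.0125 0.0015 0 0 0.071 0.0854; -0.0225 0.014 0.0015 0 0 0.071 0.0854; -0.0215 0.0155 0.0015 0 0 0.071 0.0854; -0.0205 0.017 0.0015 0 0 0.071 0.0854; -0.019 0.0185 0.0015 0 0 0.071 0.0854"
}}

```text
clock: 1.77
position: [0.4933, 0.0828, 0.2005]
tool_rot: [-0.0, 0.764, 0.646, -0.0]
wrist_force: [0.9, 0.6, 0.0]
opening: 0.085
gripper_force: 0.0
```

```bash
python3 - <<'E'
from plan import *
c=robot.capture("wrist");cv2.imwrite("pics/w1.png",c["color"])
p0=np.array([.5473,.0487,-.1655])
try:
    p,n,r=fitrail(c,p0,.015);print("rail",p,n,r,block(c,p))
except Exception as e:print(e)
s=robot.observe();p,R=pose(s);print(s["clock"],p,s["joint_positions"].round(2),R.as_matrix().round(3).tolist())
E
```

```text
rail [ 0.55105116  0.0481176  -0.15047458] 1531 0.002617578776214584 (np.int64(2412), array([-77.584655  ,  10.99426218]), array([-43.62169753,  42.0264023 ]), np.float64(0.14414740110476032), array([0.49510689, 0.08341323]))
1.8167 [0.49602505 0.08018677 0.20001727] [ 0.16  0.21 -0.13  1.23 -0.    1.91] [[0.173, 0.985, 0.001], [0.985, -0.173, -0.002], [-0.002, 0.001, -1.0]]
```

View pics/w1.png

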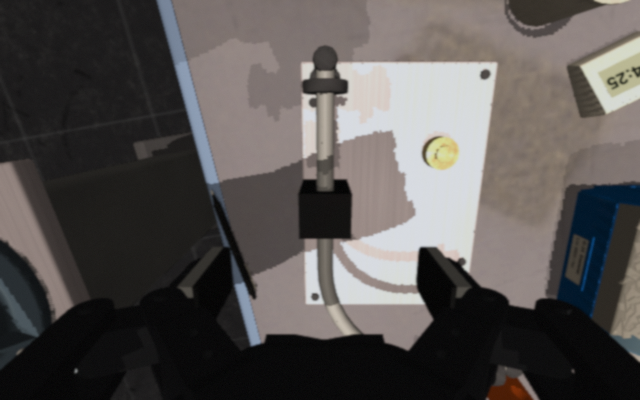

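The wrist view shows the block at (325,209), centred between the fingers (about 230 and 418). The rod is vertical in the image, so tool x is parallel to it. Next: descend and grip.

{"fn": "move_arm", "kwargs": {
  "motion": "0.0027 -0.001 0.018 0 0 0 0.07; 0 0 0.018 0 0 0 0.07; 0 0 0.018 0 0 0 0.07; 0 0 0.018 0 0 0 0.07; 0 0 0.018 0 0 0 0.07; 0 0 0 0 0 0 0.06; 0 0 0 0 0 0 0.045; 0 0 0 0 0 0 0.03; 0 0 0 0 0 0 0.03; 0 0 0 0 0 0 0.03"
}}

```text
clock: 2.65
position: [0.4932, 0.087, 0.1119]
tool_rot: [0.001, 0.762, 0.647, 0.001]
wrist_force: [2.2, -0.2, 1.2]
opening: 0.0353
gripper_force: 62.2
```

{"fn": "move_arm", "kwargs": {
  "motion": "0 0 0 0 0 0 0.03; 0 0 0 0 0 0 0.03; 0 0 0 0 0 0 0.03; 0 0 0 0 0 0 0.03; 0 0 -0.001 0 0 0 0.03; 0 0 -0.001 0 0 0 0.03; 0 0 -0.001 0 0 0 0.03; 0 0 0 0 0 0 0.03; 0 0 0 0 0 0 0.03; 0 0 0 0 0 0 0.03"
}}

```text
clock: 3.48
position: [0.4921, 0.0868, 0.1136]
tool_rot: [-0.0, 0.762, 0.647, -0.0]
wrist_force: [-0.3, 0.3, -2.4]
opening: 0.0354
gripper_force: 62.1
```

```bash
python3 - <<'E'
from plan import *
c=robot.capture("wrist")
s=robot.observe();p,R=pose(s);print(s["clock"],p,s["wrist_force"],s["moment"],s["opening"],s["gripper_force"])
# rod centreline beside the block in tool coords
P=cloud(c).reshape(-1,3);L=(P-p)@R.as_matrix();I=c["color"].reshape(-1,3).astype(int)
for x in np.arange(.02,.085,.01):
    m=(abs(L[:,0]-x)<.003)&(P[:,2]>.125)&(P[:,2]<.14)&(abs(L[:,1])<.03)
    if m.sum()>4:print(round(x,3),m.sum(),np.percentile(L[m,1]*1000,[3,97]).round(1),P[m,2].max().round(4))
m=(P[:,2]>.14)&(P[:,2]<.155)&(I.max(1)<60)&(abs(L[:,1])<.03)&(abs(L[:,0])<.04)
print("blk",m.sum(),np.percentile(L[m]*1000,[3,97],0).round(1))
E
```

```text
3.5333 [0.49213112 0.08684849 0.11361864] [ 0.62145335 -0.47376232 -2.27182589] [-0.06131105  0.02180511 -0.03174789] 0.03504702906555634 62.071534395217896
0.02 362 [-1.8  9.2] 0.1378
0.03 393 [-1.8  9.2] 0.1376
0.04 419 [-2.2  9.1] 0.1378
0.05 458 [-2.1  9.5] 0.1376
0.06 475 [-1.9  9.2] 0.1375
0.07 517 [-1.7  9.4] 0.1378
0.08 316 [-10.6  18.5] 0.14
blk 7989 [[-17.9 -18.5 -39. ]
 [ 12.4  20.8 -28. ]]
```

{"fn": "move_arm", "kwargs": {
  "motion": "0 0.001 0 0 0 0 0.03; 0 0.001 0 0 0 0 0.03; -0.003 0.0005 0 0 0 0 0.03; -0.006 0 0 0 0 0 0.03; -0.009 0 0 0 0 0 0.03; -0.009 0 0 0 0 0 0.03; -0.009 0 0 0 0 0 0.03; -0.006 0 0 0 0 0 0.03; -0.003 0 0 0 0 0 0.03; 0 0 0 0 0 0 0.03"
}}

```text
clock: 4.37
position: [0.4874, 0.0411, 0.1139]
tool_rot: [0.0, 0.763, 0.647, -0.0]
wrist_force: [-0.6, -0.4, -2.6]
opening: 0.035
gripper_force: 62.1
```

```bash
cat > chk.py <<'E'
from plan import *
def chk():
    c=robot.capture("wrist")
    s=robot.observe();p,R=pose(s);print(s["clock"],p.round(4),R.as_matrix()[:2,1],s["wrist_force"].round(1),s["moment"].round(2),s["opening"],s["gripper_force"])
    P=cloud(c).reshape(-1,3);L=(P-p)@R.as_matrix()
    for x in np.arange(.02,.15,.01):
        m=(abs(L[:,0]-x)<.003)&(P[:,2]>.127)&(P[:,2]<.142)&(abs(L[:,1])<.035)
        if m.sum()>4:print(round(x,3),m.sum(),np.percentile(L[m,1]*1000,[3,97]).round(1))
    return c
E
python3 -c "from chk import *;chk()"
```

```text
4.4167 [0.4875 0.0416 0.1139] [ 0.98658489 -0.16324904] [ 0.2 -0.7 -1.8] [ 0.01  0.02 -0.06] 0.03521943240812772 62.06811547279358
0.02 361 [-4.8  6.3]
0.03 391 [-4.7  6.6]
0.04 420 [-5.   6.4]
0.05 450 [-4.9  6.3]
0.06 471 [-4.7  6.6]
0.07 509 [-4.6  6.4]
0.08 552 [-4.7  6.4]
0.09 581 [-4.6  6.6]
0.1 612 [-4.5  6.4]
```

{"fn": "move_arm", "kwargs": {
  "motion": "-0.0047 0.0001 0 0 0 -0.0524 0.03; -0.0094 0.0002 0 0 0 -0.1047 0.03; -0.0094 0.0002 0 0 0 -0.1047 0.03; -0.0094 0.0002 0 0 0 -0.1047 0.03; -0.0094 0.0002 0 0 0 -0.1047 0.03; -0.0094 0.0002 0 0 0 -0.1047 0.03; -0.0094 0.0002 0 0 0 -0.1047 0.03; -0.0047 0.0001 0 0 0 -0.0524 0.03; 0 0 0 0 0 0 0.03; 0 0 0 0 0 0 0.03"
}}

```text
clock: 5.25
position: [0.4988, -0.0212, 0.1137]
tool_rot: [-0.0, 0.481, 0.877, 0.0]
wrist_force: [-0.1, 0.5, -1.4]
opening: 0.0354
gripper_force: 61.8
```

```bash
python3 - <<'E'
from chk import *
c=chk()
t=robot.capture("top");s=robot.capture("scene")
A=cv2.resize(t["color"][160:250,248:376],(800,560),interpolation=cv2.INTER_CUBIC)
cv2.imwrite("pics/t2.png",A)
E
```

```text
5.3 [ 0.4986 -0.021   0.1137] [0.84298624 0.53793509] [-0.6  0.4 -2.6] [-0.02  0.01 -0.07] 0.03509209142806664 61.848074197769165
0.02 394 [-2.8  8.7]
0.03 427 [ 0.2 12.4]
0.04 494 [ 4.3 17.7]
0.05 565 [10.3 25.2]
0.06 652 [17.6 33.6]
0.07 389 [25.8 34.7]
0.08 12 [33.7 35. ]
```

The rod fits the planned arc to within 1 mm and contact forces are low. Finishing the bend.

{"fn": "move_arm", "kwargs": {
  "motion": "-0.0047 0.0001 0 0 0 -0.0524 0.03; -0.0094 0.0002 0 0 0 -0.1047 0.03; -0.0094 0.0002 0 0 0 -0.1047 0.03; -0.0094 0.0002 0 0 0 -0.1047 0.03; -0.0094 0.0002 0 0 0 -0.1047 0.03; -0.0094 0.0002 0 0 0 -0.1047 0.03; -0.0094 0.0002 0 0 0 -0.1047 0.03; -0.0094 0.0002 0 0 0 -0.1047 0.03; -0.0047 0.0001 0 0 0 -0.0524 0.03; 0 0 0 0 0 0 0.03"
}}

```text
clock: 6.23
position: [0.5595, -0.063, 0.1137]
tool_rot: [0.0, 0.081, 0.997, -0.0]
wrist_force: [0.6, 0.4, -1.5]
opening: 0.035
gripper_force: 61.8
```

```bash
python3 -c "from chk import *;chk()"
```

```text
6.2833 [ 0.5588 -0.0629  0.1136] [0.16399221 0.98646163] [-0.5 -0.  -2.6] [-0.04  0.02  0.04] 0.03532666973142804 61.83959126472473
0.02 384 [-4.   7.2]
0.03 430 [-1.  10.9]
0.04 486 [ 3.1 16.1]
0.05 556 [ 8.6 23.4]
0.06 680 [15.8 33.1]
0.07 411 [25.3 34.8]
```

{"fn": "move_arm", "kwargs": {
  "motion": "-0.0015 -0.0005 0 0 0 0 0.03; -0.003 -0.0005 0 0 0 0 0.03; -0.004 0 0 0 0 0 0.03; -0.004 0 0 0 0 0 0.03; -0.004 0 0 0 0 0 0.03; -0.004 0 0 0 0 0 0.03; -0.003 0 0 0 0 0 0.03; -0.0015 0 0 0 0 0 0.03; 0 0 0 0 0 0 0.03; 0 0 0 0 0 0 0.03"
}}

```text
clock: 7.12
position: [0.5831, -0.0682, 0.1137]
tool_rot: [-0.0, 0.081, 0.997, -0.0]
wrist_force: [-1.1, -0.3, -2.1]
opening: 0.035
gripper_force: 61.8
```

{"fn": "move_arm", "kwargs": {
  "motion": "-0.0005 0 0 0 0 0 0.03; -0.0005 0 0 0 0 0 0.03; -0.0005 0 0 0 0 0 0.03; -0.0005 0 0 0 0 0 0.03; -0.0005 0 0 0 0 0 0.03; 0 0 0 0 0 0 0.03; 0 0 0 0 0 0 0.03; 0 0 0 0 0 0 0.03; 0 0 0 0 0 0 0.03; 0 0 0 0 0 0 0.03"
}}

```text
clock: 7.95
position: [0.5856, -0.0686, 0.1138]
tool_rot: [-0.0, 0.081, 0.997, -0.0]
wrist_force: [-0.5, -1.4, -1.7]
opening: 0.0353
gripper_force: 61.9
```

```bash
python3 -c "from chk import *;chk()"
```

```text
8.0 [ 0.5856 -0.0686  0.1138] [0.1624049  0.98672419] [-0.3 -0.4 -1.5] [0.03 0.01 0.02] 0.034846775371240334 61.94054961204529
0.02 359 [-5.5  5.5]
0.03 391 [-5.2  5.9]
0.04 428 [-4.1  7.1]
0.05 470 [-2.   9.7]
0.06 519 [ 1.2 13.8]
0.07 601 [ 5.8 19.7]
0.08 709 [12.  27.6]
0.09 738 [20.  34.5]
0.1 170 [29.  34.8]
```

No contact yet, so I continue in gentle steps.

{"fn": "move_arm", "kwargs": {
  "motion": "-0.0005 0 0 0 0 0 0.03; -0.0005 0 0 0 0 0 0.03; -0.0005 0 0 0 0 0 0.03; -0.0005 0 0 0 0 0 0.03; 0 0 0 0 0 0 0.03; 0 0 0 0 0 0 0.03; 0 0 0 0 0 0 0.03; 0 0 0 0 0 0 0.03; 0 0 0 0 0 0 0.03; 0 0 0 0 0 0 0.03"
}}

```text
clock: 8.83
position: [0.5856, -0.0686, 0.1136]
tool_rot: [-0.002, 0.081, 0.997, 0.0]
wrist_force: [-9.4, 1.3, 2.3]
opening: 0.035
gripper_force: 62.4
```

```bash
python3 - <<'E'
from plan import *
print(robot.observe()["wrist_force"],robot.observe()["position"])
s=robot.capture("scene")
cv2.imwrite("pics/s3.png",cv2.resize(s["color"][150:240,250:378],(800,560),interpolation=cv2.INTER_CUBIC))
E
```

```text
[-9.42567336  1.30604768  2.32909553] [ 0.58557832 -0.06864516  0.11357221]
```

View pics/s3.png

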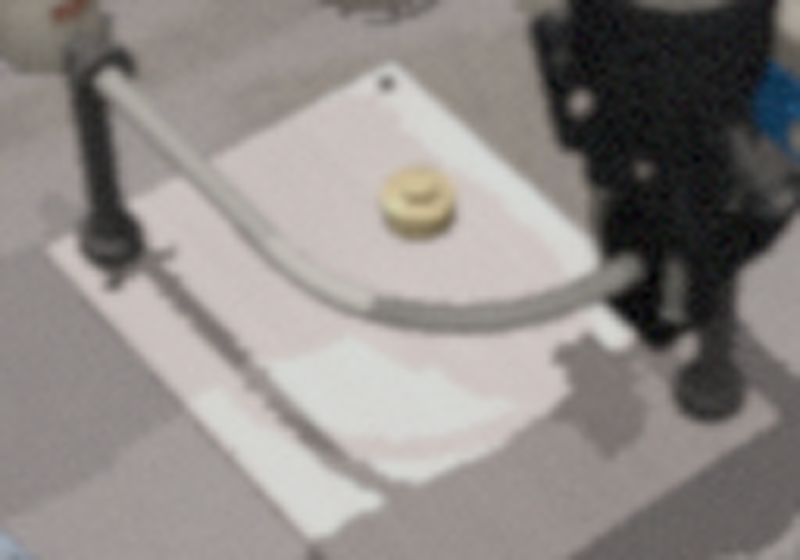

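The wrist force is −9 N along the travel direction while the position stays put, so the block is against the collar. In the picture the gripper is at the short-leg end, about (650,260), and the long leg is free. Now I relieve the push, release and rise.

{"fn": "move_arm", "kwargs": {
  "motion": "0.0005 0 0.0005 0 0 0 0.03; 0.0005 0 0.0005 0 0 0 0.03; 0 0 0 0 0 0 0.03; 0 0 0 0 0 0 0.06; 0 0 0 0 0 0 0.07; 0 0 0 0 0 0 0.07; 0 0 0 0 0 0 0.07; 0 0 0 0 0 0 0.07; 0 0 -0.01 0 0 0 0.07; 0 0 -0.02 0 0 0 0.07"
}}

```text
clock: 9.72
position: [0.5853, -0.0686, 0.1416]
tool_rot: [-0.002, 0.081, 0.997, 0.0]
wrist_force: [0.3, 0.3, -0.2]
opening: 0.0698
gripper_force: 0.0
```

{"fn": "move_arm", "kwargs": {
  "motion": "0 0 -0.03 0 0 0 0.07; 0 0 -0.03 0 0 0 0.07; 0 0 -0.03 0 0 0 0.07; 0.02 0 -0.01 0 0 0 0.07; 0.03 0 0 0 0 0 0.07; 0.03 0 0 0 0 0 0.07; 0.03 0 0 0 0 0 0.07; 0.03 0 0 0 0 0 0.07; 0.02 0 0 0 0 0 0.07; 0 0 0 0 0 0 0.07"
}}

```text
clock: 10.55
position: [0.4252, -0.0423, 0.2441]
tool_rot: [0.0, 0.081, 0.997, -0.0]
wrist_force: [1.1, 0.3, -0.1]
opening: 0.0698
gripper_force: 0.0
```

```bash
python3 - <<'E'
from plan import *
t=robot.capture("top");s=robot.capture("scene")
A=cv2.resize(t["color"][155:250,250:376],(400,300),interpolation=cv2.INTER_CUBIC)
B=cv2.resize(s["color"][165:240,300:400],(400,300),interpolation=cv2.INTER_CUBIC)
cv2.imwrite("pics/t4.png",np.hstack([A,B]))
p,R=pose();print(p,robot.observe()["clock"],robot.observe()["joint_positions"].round(2))
# to above the U strip; length axis of U at 82 deg -> legs axis at -8 deg
rows(p,R,[.467,.3255,.20],down(math.radians(-8.2)),20,.07)
E
```

```text
[ 0.42888202 -0.04278987  0.24405024] 10.65 [-0.1   0.07 -0.19  1.31 -0.    0.06]
0.0011 0.0185 0.0022 0.0001 0.0001 0.0775 0.07; 0.0025 0.0183 0.0022 0.0001 0.0001 0.0775 0.07; 0.0040 0.0181 0.0022 0.0001 0.0001 0.0775 0.07; 0.0053 0.0177 0.0022 0.0001 0.0001 0.0775 0.07; 0.0067 0.0173 0.0022 0.0001 0.0001 0.0775 0.07; 0.0080 0.0167 0.0022 0.0001 0.0001 0.0775 0.07; 0.0093 0.0160 0.0022 0.0001 0.0001 0.0775 0.07; 0.0105 0.0153 0.0022 0.0001 0.0001 0.0775 0.07; 0.0116 0.0144 0.0022 0.0001 0.0001 0.0775 0.07; 0.0127 0.0134 0.0022 0.0001 0.0001 0.0775 0.07 

0.0137 0.0124 0.0022 0.0001 0.0001 0.0775 0.07; 0.0147 0.0113 0.0022 0.0001 0.0001 0.0775 0.07; 0.0155 0.0102 0.0022 0.0001 0.0001 0.0775 0.07; 0.0162 0.0089 0.0022 0.0001 0.0001 0.0775 0.07; 0.0169 0.0076 0.0022 0.0001 0.0001 0.0775 0.07; 0.0174 0.0063 0.0022 0.0001 0.0001 0.0775 0.07; 0.0178 0.0049 0.0022 0.0001 0.0001 0.0775 0.07; 0.0182 0.0035 0.0022 0.0001 0.0001 0.0775 0.07; 0.0184 0.0021 0.0022 0.0001 0.0001 0.0775 0.07; 0.0185 0.0007 0.0022 0.0001 0.0001 0.0775 0.07
```

View pics/t4.png

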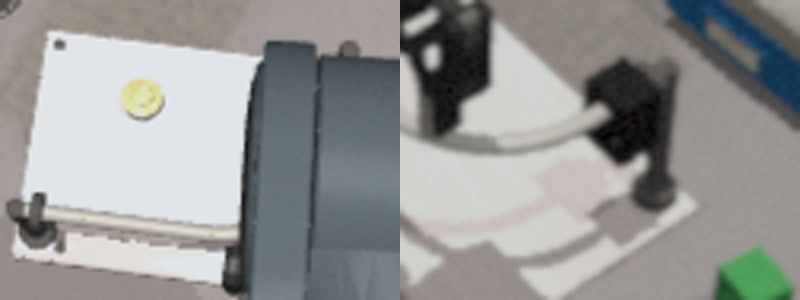

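The right half of the picture shows the block hanging at the short-leg end against the collar and post (about (625,105)). The left half shows the long leg is free. Now to the U strip.

{"fn": "move_arm", "kwargs": {
  "motion": "0.001 0.0185 0.0022 0 0 0.0775 0.07; 0.0025 0.0185 0.0022 0 0 0.0775 0.07; 0.004 0.018 0.0022 0 0 0.0775 0.07; 0.0053 0.0177 0.0022 0 0 0.0775 0.07; 0.0067 0.0173 0.0022 0 0 0.0775 0.07; 0.008 0.0167 0.0022 0 0 0.0775 0.07; 0.0093 0.016 0.0022 0 0 0.0775 0.07; 0.0105 0.0153 0.0022 0 0 0.0775 0.07; 0.0116 0.0144 0.0022 0 0 0.0775 0.07; 0.0127 0.0134 0.0022 0 0 0.0775 0.07"
}}

```text
clock: 11.48
position: [0.4493, 0.1427, 0.2208]
tool_rot: [0.0, 0.454, 0.891, 0.0]
wrist_force: [0.7, -0.1, -0.3]
opening: 0.07
gripper_force: 0.0
```

{"fn": "move_arm", "kwargs": {
  "motion": "0.0137 0.0124 0.0022 0 0 0.0775 0.07; 0.0147 0.0113 0.0022 0 0 0.0775 0.07; 0.0155 0.0102 0.0022 0 0 0.0775 0.07; 0.0162 0.009 0.0022 0 0 0.0775 0.07; 0.017 0.0076 0.0022 0 0 0.0775 0.07; 0.0174 0.0063 0.0022 0 0 0.0775 0.07; 0.0178 0.005 0.0022 0 0 0.0775 0.07; 0.0182 0.0035 0.0022 0 0 0.0775 0.07; 0.0184 0.002 0.0022 0 0 0.0775 0.07; 0.0185 0.0007 0.0022 0 0 0.0775 0.07"
}}

```text
clock: 12.32
position: [0.468, 0.3273, 0.1984]
tool_rot: [0.0, 0.757, 0.654, 0.0]
wrist_force: [0.0, -0.5, -0.7]
opening: 0.0701
gripper_force: 0.0
```

{"fn": "move_arm", "kwargs": {
  "motion": "0 0 0.01 0 0 0 0.07; 0 0 0.02 0 0 0 0.07; 0 0 0.02 0 0 0 0.07; 0 0 0.015 0 0 0 0.07; 0 0 0 0 0 0 0.07; 0 0 0 0 0 0 0.07; 0 0 0 0 0 0 0.07; 0 0 0 0 0 0 0.07; 0 0 0 0 0 0 0.07; 0 0 0 0 0 0 0.07"
}}

```text
clock: 13.15
position: [0.4673, 0.3259, 0.1346]
tool_rot: [0.0, 0.756, 0.655, 0.001]
wrist_force: [0.7, 0.6, -0.2]
opening: 0.0697
gripper_force: 0.0
```

```bash
python3 - <<'E'
from plan import *
c=robot.capture("wrist");s=robot.observe();p,R=pose(s);print(s["clock"],p,s["joint_positions"].round(2))
P=cloud(c).reshape(-1,3);L=(P-p)@R.as_matrix()*1000
m=(P[:,2]>.048)&(P[:,2]<.062)&(abs(L[:,0])<45)&(abs(L[:,1])<28)
print(m.sum(),np.median(P[m,2]),cv2.minAreaRect(L[m][:,:2].astype(np.float32)))
t=robot.capture("top");A=cv2.resize(t["color"][155:250,250:376],(640,480),interpolation=cv2.INTER_CUBIC)
B=cv2.resize(c["color"],(320,200))
A[:200,:320][:]=B if 0 else A[:200,:320]
cv2.imwrite("pics/t5.png",A);cv2.imwrite("pics/w5.png",c["color"])
P=cloud(t).reshape(-1,3);I=t["color"].reshape(-1,3).astype(int);q=np.array([.5497,.0486,-.1640])
l=((P[:,:2]-q[:2])@R2(q[2]))*1000
m=(P[:,2]>.138)&(P[:,2]<.15)&(abs(l[:,1]+110)<30)&(abs(l[:,0]-55)<25)
print("blk rail",np.percentile(l[m],[2,98],0))
E
```

```text
13.2 [0.4671177 0.3258663 0.1344573] [ 0.61  0.36 -0.09  1.12 -0.    2.32]
2157 0.05515142623618566 ((-0.7900314331054688, 2.1544532775878906), (31.92119598388672, 40.2318000793457), 89.15306091308594)
blk rail [[  40.89353218 -126.9832111 ]
 [  79.1536939   -92.9104305 ]]
```

View pics/t5.png

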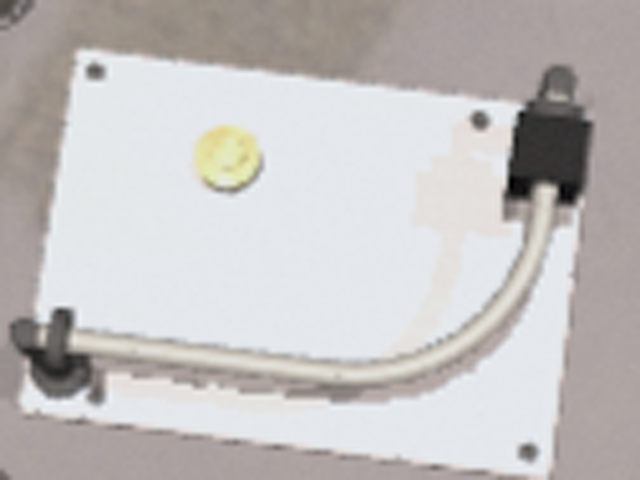

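The top view shows the block at (550,150) tight against the grey collar. The U strip is 2 mm off in tool y. I descend and grip it.

{"fn": "move_arm", "kwargs": {
  "motion": "-0.0008 0.002 0.01 0 0 0 0.07; 0 0 0.02 0 0 0 0.07; 0 0 0.025 0 0 0 0.07; 0 0 0.025 0 0 0 0.07; 0 0 0.02 0 0 0 0.07; 0 0 0.01 0 0 0 0.07; 0 0 0 0 0 0 0.06; 0 0 0 0 0 0 0.045; 0 0 0 0 0 0 0.028; 0 0 0 0 0 0 0.028"
}}

```text
clock: 14.08
position: [0.4696, 0.3253, 0.0253]
tool_rot: [0.0, 0.756, 0.655, 0.001]
wrist_force: [0.2, -0.4, -0.1]
opening: 0.0308
gripper_force: 59.3
```

{"fn": "move_arm", "kwargs": {
  "motion": "0 0 0 0 0 0 0.028; 0 0 0 0 0 0 0.028; 0 0 0 0 0 0 0.028; 0 0 0 0 0 0 0.028; 0 0 -0.01 0 0 0 0.028; 0 0 -0.03 0 0 0 0.028; 0 0 -0.04 0 0 0 0.028; 0 0 -0.04 0 0 0 0.028; 0 0 -0.04 0 0 0 0.028; 0 0 -0.03 0 0 0 0.028"
}}

```text
clock: 14.92
position: [0.4688, 0.3247, 0.2182]
tool_rot: [0.0, 0.756, 0.655, 0.002]
wrist_force: [0.2, 0.7, -0.6]
opening: 0.0313
gripper_force: 59.5
```

```bash
python3 - <<'E'
from plan import *
s=robot.observe();p,R=pose(s);print(s["clock"],p,s["opening"],s["gripper_force"],s["wrist_force"])
q=np.array([.5497,.0486,-.164]);g=q[:2]+R2(q[2])@[-.06,.045];print(g)
rows(p,R,[*g,.20],down(q[2]),10,.028)
E
```

```text
14.9167 [0.46876428 0.32471144 0.21818119] 0.03134562731160568 59.52756106853485 [ 0.2370774   0.65296775 -0.64225547]
[0.49785204 0.10279214]
-0.0216 0.0060 0.0018 0.0002 -0.0002 0.0022 0.028; -0.0215 0.0061 0.0018 0.0002 -0.0002 0.0022 0.028; -0.0215 0.0061 0.0018 0.0002 -0.0002 0.0022 0.028; -0.0215 0.0062 0.0018 0.0002 -0.0002 0.0022 0.028; -0.0215 0.0062 0.0018 0.0002 -0.0002 0.0022 0.028; -0.0215 0.0063 0.0018 0.0002 -0.0002 0.0022 0.028; -0.0215 0.0063 0.0018 0.0002 -0.0002 0.0022 0.028; -0.0215 0.0064 0.0018 0.0002 -0.0002 0.0022 0.028; -0.0214 0.0064 0.0018 0.0002 -0.0002 0.0022 0.028; -0.0214 0.0064 0.0018 0.0002 -0.0002 0.0022 0.028
```

{"fn": "move_arm", "kwargs": {
  "motion": "-0.01 0.003 0.001 0 0 0.0022 0.028; -0.02 0.006 0.0015 0 0 0.0022 0.028; -0.025 0.007 0.0015 0 0 0.0022 0.028; -0.028 0.008 0.0015 0 0 0.0022 0.028; -0.03 0.009 0.0015 0 0 0.0022 0.028; -0.03 0.009 0.0015 0 0 0.0022 0.028; -0.028 0.008 0.0015 0 0 0.0022 0.028; -0.022 0.006 0.001 0 0 0.0022 0.028; -0.015 0.004 0.001 0 0 0.0022 0.028; -0.007 0.002 0 0 0 0.0022 0.028"
}}

```text
clock: 15.75
position: [0.497, 0.1007, 0.2021]
tool_rot: [0.0, 0.763, 0.646, -0.0]
wrist_force: [-0.2, -0.1, -1.4]
opening: 0.0315
gripper_force: 59.6
```

{"fn": "move_arm", "kwargs": {
  "motion": "0 0 0.004 0 0 0 0.028; 0 0 0.004 0 0 0 0.028; 0 0 0.004 0 0 0 0.028; 0 0 0.004 0 0 0 0.028; 0 0 0 0 0 0 0.028; 0 0 0 0 0 0 0.028; 0 0 0 0 0 0 0.028; 0 0 0 0 0 0 0.028; 0 0 0 0 0 0 0.028; 0 0 0 0 0 0 0.028"
}}

```text
clock: 16.58
position: [0.4975, 0.1028, 0.186]
tool_rot: [0.0, 0.763, 0.647, 0.0]
wrist_force: [-0.2, -0.1, -0.4]
opening: 0.0313
gripper_force: 59.6
```

```bash
python3 - <<'E'
from chk import *
c=chk();cv2.imwrite("pics/w6.png",c["color"])
p,R=pose();P=cloud(c).reshape(-1,3);L=(P-p)@R.as_matrix()*1000
for a,b in((-35,-25),(-25,-10),(-10,0)):
    m=(L[:,2]>a)&(L[:,2]<b)&(abs(L[:,0])<40)&(abs(L[:,1])<16)
    if m.sum()>9:print(a,m.sum(),np.percentile(L[m],[2,98],0).round(1).tolist())
E
```

```text
16.6333 [0.4975 0.1027 0.1859] [ 0.98653193 -0.16356857] [ 0.3  0.1 -0.7] [-0.04 -0.01 -0.02] 0.030920605656490727 59.55406129360199
0.02 165 [-4.7  6.4]
0.03 177 [-4.6  7. ]
0.04 182 [-4.5  7. ]
0.05 182 [-4.5  6.9]
0.06 174 [-12.1  15.1]
0.07 193 [-11.3  13.7]
0.08 273 [-5.9  8.3]
0.09 18 [-2.   4.5]
-35 6747 [[-18.8, -14.2, -31.3], [19.5, 15.4, -28.4]]
-25 237 [[12.8, -14.8, -24.7], [19.9, 15.8, -10.3]]
-10 146 [[10.4, -14.0, -9.6], [19.8, 15.9, -0.2]]
```

View pics/w6.png

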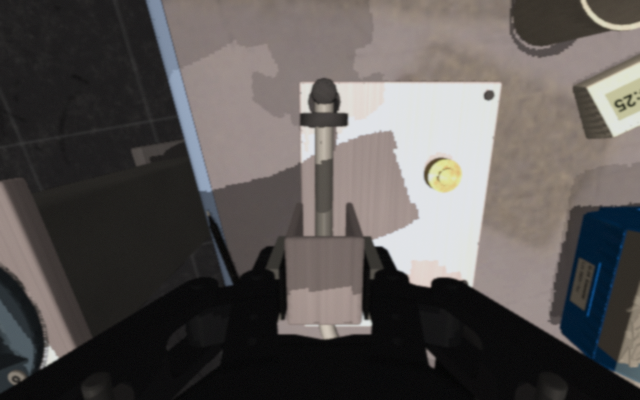

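The U strip at (325,280) is held straight over the rod, with its legs on both sides (rod offset under 1 mm). I lower it.

{"fn": "move_arm", "kwargs": {
  "motion": "0 0.0005 0.005 0 0 0 0.028; 0 0 0.01 0 0 0 0.028; 0 0 0.012 0 0 0 0.028; 0 0 0.012 0 0 0 0.028; 0 0 0.012 0 0 0 0.028; 0 0 0.01 0 0 0 0.028; 0 0 0.007 0 0 0 0.028; 0 0 0.003 0 0 0 0.028; 0 0 0 0 0 0 0.028; 0 0 0 0 0 0 0.028"
}}

```text
clock: 17.47
position: [0.4981, 0.1027, 0.1149]
tool_rot: [0.0, 0.763, 0.647, 0.0]
wrist_force: [0.1, 1.0, -0.9]
opening: 0.0315
gripper_force: 59.6
```

{"fn": "move_arm", "kwargs": {
  "motion": "0 0 0.0005 0 0 0 0.028; 0 0 0.0005 0 0 0 0.028; 0 0 0.0005 0 0 0 0.028; 0 0 0.0005 0 0 0 0.028; 0 0 0.0005 0 0 0 0.028; 0 0 0.0005 0 0 0 0.028; 0 0 0 0 0 0 0.028; 0 0 0 0 0 0 0.028; 0 0 0 0 0 0 0.028; 0 0 0 0 0 0 0.028"
}}

```text
clock: 18.3
position: [0.4979, 0.1027, 0.1118]
tool_rot: [0.0, 0.763, 0.647, -0.0]
wrist_force: [-0.1, -0.6, -2.2]
opening: 0.031
gripper_force: 59.6
```

{"fn": "move_arm", "kwargs": {
  "motion": "0 0 0.0005 0 0 0 0.028; 0 0 0.0005 0 0 0 0.028; 0 0 0.0005 0 0 0 0.028; 0 0 0.0005 0 0 0 0.028; 0 0 0 0 0 0 0.028; 0 0 0 0 0 0 0.028; 0 0 0 0 0 0 0.028; 0 0 0 0 0 0 0.028; 0 0 0 0 0 0 0.028; 0 0 0 0 0 0 0.028"
}}

```text
clock: 19.13
position: [0.498, 0.1027, 0.1101]
tool_rot: [0.0, 0.763, 0.647, 0.0]
wrist_force: [-2.7, -0.5, 4.7]
opening: 0.0315
gripper_force: 60.2
```

Contact is at the expected height (5 N). I ease off, open slowly and rise.

{"fn": "move_arm", "kwargs": {
  "motion": "0 0 -0.0003 0 0 0 0.028; 0 0 0 0 0 0 0.031; 0 0 0 0 0 0 0.033; 0 0 0 0 0 0 0.035; 0 0 0 0 0 0 0.037; 0 0 0 0 0 0 0.04; 0 0 0 0 0 0 0.043; 0 0 0 0 0 0 0.047; 0 0 0 0 0 0 0.052; 0 0 0 0 0 0 0.058"
}}

```text
clock: 19.97
position: [0.4979, 0.1026, 0.1101]
tool_rot: [0.0, 0.763, 0.647, -0.0]
wrist_force: [-0.2, 0.4, -1.1]
opening: 0.058
gripper_force: 0.0
```

{"fn": "move_arm", "kwargs": {
  "motion": "0 0 0 0 0 0 0.06; 0 0 0 0 0 0 0.06; 0 0 0 0 0 0 0.06; 0 0 -0.005 0 0 0 0.06; 0 0 -0.01 0 0 0 0.06; 0 0 -0.015 0 0 0 0.06; 0 0 -0.02 0 0 0 0.06; 0 0 -0.025 0 0 0 0.06; 0 0 -0.025 0 0 0 0.06; 0 0 -0.015 0 0 0 0.06"
}}

```text
clock: 20.8
position: [0.4986, 0.1028, 0.2287]
tool_rot: [0.001, 0.763, 0.647, 0.001]
wrist_force: [1.3, 0.5, 0.2]
opening: 0.0596
gripper_force: 0.0
```

{"fn": "move_arm", "kwargs": {
  "motion": "0.02 -0.02 -0.01 0 0 0 0.06; 0.025 -0.025 0 0 0 0 0.06; 0.025 -0.025 0 0 0 0 0.06; 0.025 -0.025 0 0 0 0 0.06; 0.025 -0.02 0 0 0 0 0.06; 0.02 -0.01 0 0 0 0 0.06; 0.01 0 0 0 0 0 0.06; 0 0 0 0 0 0 0.06; 0 0 0 0 0 0 0.06; 0 0 0 0 0 0 0.06"
}}

```text
clock: 21.63
position: [0.3996, 0.2703, 0.2352]
tool_rot: [0.0, 0.763, 0.646, -0.0]
wrist_force: [-0.2, 0.2, 0.3]
opening: 0.0596
gripper_force: 0.0
```

```bash
python3 - <<'E'
from plan import *
t=robot.capture("top");s=robot.capture("scene")
A=cv2.resize(t["color"][155:250,250:376],(400,300),interpolation=cv2.INTER_CUBIC)
B=cv2.resize(s["color"][150:247,255:385],(400,300),interpolation=cv2.INTER_CUBIC)
cv2.imwrite("pics/end.png",np.hstack([A,B]))
P=cloud(t).reshape(-1,3);q=np.array([.5497,.0486,-.164]);l=((P[:,:2]-q[:2])@R2(q[2]))*1000
m=(P[:,2]>.137)&(P[:,2]<.15)&(abs(l[:,0]+60)<25)&(abs(l[:,1]-45)<35)
print(m.sum(),np.percentile(l[m],[3,97],0).round(1).tolist(),np.percentile(P[m,2],[5,50,95]).round(4))
k=np.linalg.lstsq(np.c_[l[m],np.ones(m.sum())],P[m,2]*1000,rcond=None)[0];print("slope",k[:2])
print(robot.observe()["clock"])
E
```

```text
194 [[-76.2, 24.8], [-46.0, 63.0]] [0.1374 0.1395 0.1426]
slope [-0.03559537  0.01400155]
21.7333
```

View pics/end.png

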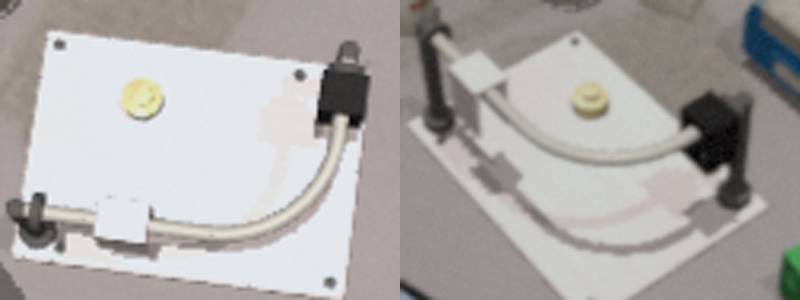

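The U strip hangs upright over the long leg (top view (123,220)), level within noise. The block at (343,95) is against its collar. I let it settle for a moment, then hand in.

{"fn": "move_arm", "kwargs": {
  "motion": "0 0 0 0 0 0 0.06; 0 0 0 0 0 0 0.06; 0 0 0 0 0 0 0.06; 0 0 0 0 0 0 0.06; 0 0 0 0 0 0 0.06; 0 0 0 0 0 0 0.06; 0 0 0 0 0 0 0.06; 0 0 0 0 0 0 0.06; 0 0 0 0 0 0 0.06; 0 0 0 0 0 0 0.06"
}}

```text
clock: 22.57
position: [0.3991, 0.2711, 0.2351]
tool_rot: [0.0, 0.763, 0.647, -0.0]
wrist_force: [0.9, -0.4, 0.6]
opening: 0.06
gripper_force: 0.0
```

```bash
python3 -c "
from rig import robot
print(robot.hand_in())"
```

```text
the job is handed in; nothing more can be done
None
```

The black block sits against the stop collar on the short leg, the U strip hangs upright over the freed long leg, and I handed the job in at about 22.6 s of the 67 s allowed; no verdict came back.

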